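# Lower the presser foot onto the red sample

## Task

The red resin sample is ready to be held down for bonding. On the small stand that holds the red sample, push the lever on the side of the head all the way down so that its presser foot comes down on the sample, then let go. Leave the other stand, with the blue sample, with its foot raised, and keep the red sample in its nest.

Things in the scene. Friction and masses are not known exactly. Their poses are not given: they have to be found in the camera images.
- red_lever (a joint): Lever on the head of the stand with the red sample, free end towards the robot (within 0.3 rad of -x). 0 = raised (slopes up 0.6 rad to its free end, foot 14 mm above sample); 0.9 rad = down on its stop (0.3 rad below level, foot on sample). Starts at 0 to 0.2. Level pivot pin, 115 mm above the worktop, on the head's left. About 1 N on the pad moves it; no spring, it stays where left.
- red_lever_pad (a point): Centre of the top face of the black ribbed pad (30 mm along lever, 26 across, 10 thick) at its free end: 85 mm from the pin along the lever, 8 mm above the pin line; 98 mm above the worktop when down. Axes turn with the lever: x from pad to pin, y along the pin, z out of the top face; pitch = 0.6 minus joint value, yaw = the stand's. Stand behind it is 148 mm high; free above the pad.
- blue_lever (a joint): The same lever on the other, identical stand, which holds the blue sample. Same values; it starts raised (0 to 0.2) and is to stay raised. The red and blue stands may be left and right or the other way round, 0.19 m or more apart sideways.
- red_mount: The red sample: a loose red resin disc, 30 mm in diameter, 18 mm high, origin at the centre of its underside. It lies in a low ring nest (4 mm rim) on the 10 mm thick base plate of its stand, under the head and right under the presser foot (steel spindle with a rubber tip 18 mm across). Lever pin: 25 mm behind it (away from the robot) and 17 mm to its left.

How it is judged:
At the end, for the whole second after the job is handed in: The red sample's lever is down within 0.16 rad (9 degrees) of its stop at 0.9 rad, the blue sample's lever is still raised (below 0.4 rad), and the red sample lies within 10 mm of where it was (value of joint red_lever above 0.74 rad and value of joint blue_lever below 0.4 rad and distance of red_mount from where it was at the start of the episode below 0.01 m); the robot touches nothing.
It fails at once if the blue sample's lever is pushed down (value of joint blue_lever above 0.45 rad).
It fails at once if the red sample is knocked out of its nest (distance of red_mount from where it was at the start of the episode above 0.015 m).
It also fails if it takes over 26 s, if anything falls off the work surface, if the arm or the gripper's body presses on something with over 40 N, if the wrist force passes 120 N, or if a joint passes its speed limit or range.

## Robot

A 7-joint arm with a two-finger parallel gripper is mounted at the origin on a cart in front of the work surface, level with it; the furniture and walls round the work are solid. World frame = base frame: x ahead of the robot, y to its left, z up, the work surface at z = 0. Lengths are in m, angles in rad, forces in N, time in s.
With the tool pointing down it reaches from about 0.4 to 0.85 m from the base axis. Payload 10.4 kg.
Tool frame: the origin (TCP) lies on the centre line of the jaws, within the pads' length; the fingertips stand 17 mm ahead of it and the grasp point (between the pads) lies 2 mm behind it; z points along the fingers, y is the direction in which the jaws open and shut (so a half turn about z gives the same grasp; the last joint's range is limited). The gripper opens to 87 mm and grips with 3 to 60 N. Pads are 19 mm wide; open, the fingers measure 117 mm over their backs; the gripper's body (75 mm by 190 mm) begins 51 mm behind the grasp point.
Start: joints at [1.223, 0.332, -0.065, 1.46, 0.022, 1.35, -0.088], TCP at [0.199, -0.592, 0.24] pointing down, gripper open.
Joint ranges: [-2.6, 2.6], [-0.5, 2.12], [-1.47, 1.34], [0.16, 2.42], [-1.27, 4.41], [0.06, 2.06], [-2.6, 2.6]. Speed limits (rad/s): [2.22, 2.22, 2.79, 2.79, 3.14, 3.14, 3.14].

## Interface

Orientations are given as a unit quaternion [x, y, z, w].
In Python, from bench import r gives the robot as it stands.
- The arm moves only by the tool apply_moves, never from a script. Its argument "commands" is a list of rows, each an object with "rot": the turn, a rotation vector about the world's x, y, z in units of 180 degrees (1.0 is 180 degrees), a list of three; "linear": the shift along the world's x, y, z in units of 0.3 m (1.0 is 0.3 m), a list of three; "grip": the closure, from -1 (fully open) to 1 (shut). A call has 1 to 20 rows; each row is the pose to reach, as a shift and turn from the pose commanded when the call began, turning the shorter way round; what a row does not reach only later rows make up. A row lasts 1/10 s, in which the tool goes at most 50 mm and 8.59 degrees, less where a joint would pass 70% of its speed; a pose out of reach is approached as far as the arm can. A call with a number of a shift or a turn outside -1 to 1 is refused whole. A call with a gripper value outside its range is refused whole. The fingers move at their own pace and stop on an object; "newtons" is the grip in N (left out, the last holds). Time passes only in rows, so rows that repeat a pose let the fingers close. It gives the time, the measured TCP pose, the force and the opening at its end, in the units of the state.
- r.read_state(): the state, without advancing time (a new reading comes with each control period).
- r.camera(name): name is "scene" or "top"; returns a dict with "frame" (384x512x3 uint8, red, green, blue), "mtx" (3x3 intrinsics, pixels), "extrinsics" (4x4, takes a point from world to camera coordinates). Camera axes: x right, y down, z forward; pixel columns grow to the right and rows downward; lengths in m; the calibration is good to about 2 mm. A picture is of the moment at which its call begins. There is no depth.
- r.close_job(): hands the job in, once; it reports no verdict.
Trained networks look in a picture, given as the dict that the camera call returned (one of the last four; its "shot" number tells which), for a name from the list of things; names that differ only in an ending like _2 or _b are one class to them, and where a whole thing is asked for, a point or a joint stands for the part that bears it (a point fixed in the world has none). Each returns a list of dicts, best first, with "p" (0 to 1); they miss things now and then, are a little off and sometimes report something else, mostly with a low value. They report only what shows in the picture. A call takes as long as a camera call.
- r.search_frame(thing, picture): "bbox" ([left, top, width, height] in pixels, round what is visible of it).
- r.spot_point(thing, picture): "location" ([column, row] in pixels: a listed point, or the origin of a listed thing).
The state is a dict: "time": time; "joint_positions": joint angles; "joint_vel": joint speeds; "joint_torque": joint torques, N m; "ee_pos": TCP position; "eef_rot": TCP orientation; "ft_force": force on the tool from outside, world axes, zero at the start; "torque": the same for the moment, N m; "width": finger opening in m.
Only numpy, scipy, OpenCV 4.12 (cv2) and the standard library are available. Lean on these libraries where they do the work, as an engineer would, in place of code of your own. Each camera call takes 0.05 s, during which the arm holds its last target. There are 200 camera calls.

## Working session

There is one attempt and no reset: what is moved stays moved. The work goes in short steps, Python scripts to look and compute and a tool call to move; the robot and the scene stay as the last step left them, time stands still between calls to the robot, and variables do not carry over. Pictures are saved under pics/ and viewed, about 8 in all and at most 12, crops included, and the job is handed in when it is done.

Besides the shell and the picture viewer there is one more tool, called after ">>>" by a JSON object that holds its "op" and its "data", one argument or row to a line. apply_moves: Moves the arm, as the interface text tells. Its arguments: {"type":"object","properties":{"commands":{"type":"array","items":{"type":"object","properties":{"rot":{"type":"array","items":{"type":"number"}},"linear":{"type":"array","items":{"type":"number"}},"grip":{"type":"number"}}}},"newtons":{"type":"number"}},"required":["commands"]}

```bash
mkdir -p pics; cat > h.py <<'E'
import numpy as np, cv2
from bench import r
def tri(obs):
    A=[];
    for c,(u,v) in obs:
        P=np.array(c["mtx"])@np.array(c["extrinsics"])[:3]
        A+= [u*P[2]-P[0], v*P[2]-P[1]]
    X=np.linalg.svd(np.array(A))[2][-1]; return X[:3]/X[3]
def onz(c,uv,z):
    K=np.array(c["mtx"]);E=np.array(c["extrinsics"]);R=E[:3,:3];t=E[:3,3]
    o=-R.T@t; d=R.T@np.linalg.inv(K)@[uv[0],uv[1],1]
    return o+d*(z-o[2])/d[2]
def proj(c,X):
    p=np.array(c["mtx"])@(np.array(c["extrinsics"])@np.append(X,1))[:3]; return p[:2]/p[2]
E
python3 - <<'E'
from h import *
ims=[]
for n in ("scene","top"):
    c=r.camera(n); ims.append(c["frame"][...,::-1])
    cv2.imwrite(f"pics/{n}0.png",cv2.resize(ims[-1],(800,600),interpolation=cv2.INTER_CUBIC))
    E=np.array(c["extrinsics"]); print(n,"cam at",-E[:3,:3].T@E[:3,3])
    for t in ("red_lever_pad","red_mount","red_lever","blue_lever"):
        for f,k in ((r.spot_point,"location"),(r.search_frame,"bbox")):
            try: L=f(t,c)
            except Exception as e: print(t,e); continue
            for d in L[:3]:
                s=""
                if k=="location": s=np.round(onz(c,d[k],{"red_lever_pad":.16,"red_mount":.01}.get(t,.115)),3)
                print(n,t,k,np.round(d[k],1),round(d["p"],2),s)
s=r.read_state();print({k:np.round(s[k],3) for k in("time","ee_pos","eef_rot","width")})
E
```

```text
scene cam at [0.12648235 0.38511097 0.68820501]
scene red_lever_pad location [224.  214.3] 0.62 [ 0.497 -0.09   0.16 ]
scene red_lever_pad bbox [188.8 210.6  44.   13.1] 0.65 
scene red_mount location [210.8 255.9] 0.49 [ 0.547 -0.1    0.01 ]
scene red_mount bbox [202.5 244.8  18.4  13.4] 0.56 
red_lever it knows: red_lever_pad, red_mount
scene red_lever bbox [190.5 213.9  46.1  12.6] 0.7 
blue_lever it knows: red_lever_pad, red_mount
scene blue_lever bbox [271.5 153.   37.4  15.1] 0.56 
top cam at [ 0.38349464 -0.19929426  1.11973545]
top red_lever_pad location [219.3 201.6] 0.7 [ 0.5   -0.097  0.16 ]
top red_lever_pad bbox [212.7 167.3  15.1  41.2] 0.66 
top red_mount location [228.1 187.6] 0.49 [ 0.551 -0.102  0.01 ]
red_lever it knows: red_lever_pad, red_mount
top red_lever bbox [212.3 164.8  13.1  47. ] 0.63 
blue_lever it knows: red_lever_pad, red_mount
top blue_lever bbox [325.7 181.3  15.4  41. ] 0.75 
{'time': np.float64(0.7), 'ee_pos': array([ 0.199, -0.592,  0.24 ]), 'eef_rot': array([0.987, 0.162, 0.   , 0.   ]), 'width': np.float64(0.087)}
```

View pics/scene0.png

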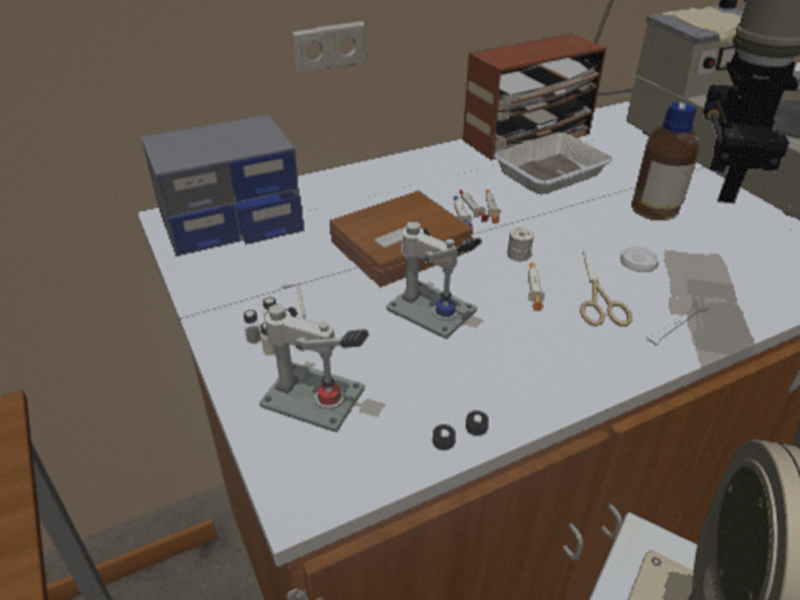

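View pics/top0.png

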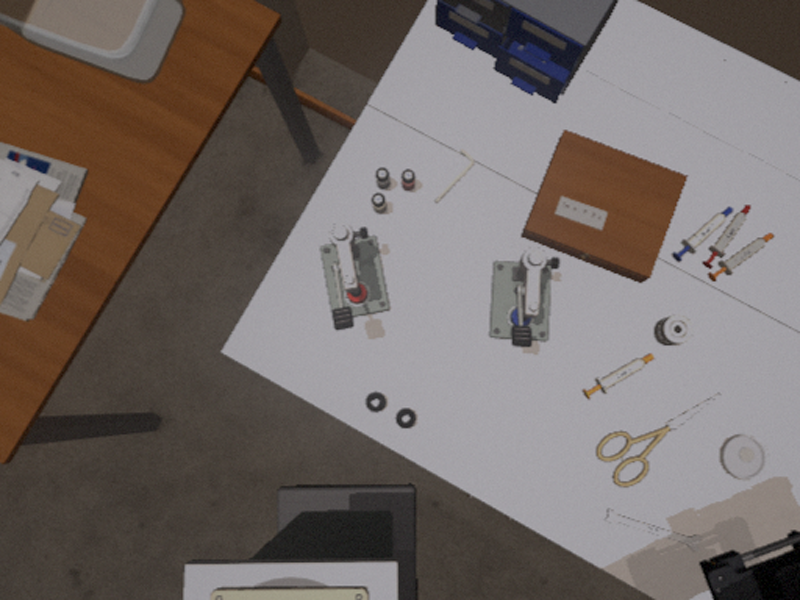

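The scene view shows the red stand left at (315,360) with its pad at (355,338), and the blue stand at (430,280), both levers raised. The top view shows the red stand at (352,280) with its pad at (342,317), and the blue pad at (522,335). The network detections match these.

```bash
python3 - <<'E'
from h import *
from scipy.optimize import least_squares
C={n:r.camera(n) for n in("scene","top")}
o={}
for t in ("red_lever_pad","red_mount"):
    o[t]={n:r.spot_point(t,c)[0]["location"] for n,c in C.items()}
    X=tri([(C[n],o[t][n]) for n in C]); print(t,np.round(X,4),[np.round(proj(C[n],X)-o[t][n],1) for n in C])
def model(p):
    x,y,w,q=p; R=np.array([[np.cos(w),-np.sin(w)],[np.sin(w),np.cos(w)]]); a=.6-q
    pad=np.array([-85*np.cos(a)+8*np.sin(a),0,115+85*np.sin(a)+8*np.cos(a)])/1e3
    f=lambda v:np.append([x,y]+R@v[:2],v[2])
    return f(pad),f(np.array([-.025,-.017,.010]))
def res(p):
    P,M=model(p); e=[]
    for n in C: e+=list(proj(C[n],P)-o["red_lever_pad"][n])+list(proj(C[n],M)-o["red_mount"][n])
    return np.append(e,[(p[3]-.1)/.06,p[2]/.2])
s=least_squares(res,[.57,-.085,.15,.1]); print(np.round(s.x,3),np.round(s.fun,1),model(s.x))
for q in(0,.3,.6,.9): print(q,np.round(model([*s.x[:3],q])[0],4))
E
```

```text
red_lever_pad [ 0.4961 -0.0936  0.1559] [array([0.8, 0.1]), array([-0.3, -0.5])]
red_mount [ 0.5444 -0.0977  0.0164] [array([-1.1, -0.2]), array([0.4, 0.7])]
[ 0.568 -0.078  0.193  0.16 ] [ 0.7 -0.5 -1.   0.9 -1.  -0.3  1.6  0.3  1.   1. ] (array([ 0.49539771, -0.09253029,  0.15846371]), array([ 0.54624086, -0.0999247 ,  0.01      ]))
0 [ 0.5031 -0.091   0.1696]
0.3 [ 0.4901 -0.0936  0.1478]
0.6 [ 0.4841 -0.0947  0.123 ]
0.9 [ 0.4855 -0.0945  0.0975]
```

>>> {"op": "apply_moves", "data": {
  "commands": [
    {"linear": [0.5, 0.85, 0], "rot": [0, 0, -0.02], "grip": 1},
    {"linear": [0.5, 0.85, 0], "rot": [0, 0, -0.02], "grip": 1},
    {"linear": [0.5, 0.85, 0], "rot": [0, 0, -0.02], "grip": 1},
    {"linear": [0.5, 0.85, 0], "rot": [0, 0, -0.02], "grip": 1},
    {"linear": [0.5, 0.85, 0], "rot": [0, 0, -0.02], "grip": 1},
    {"linear": [0.5, 0.85, 0], "rot": [0, 0, -0.02], "grip": 1},
    {"linear": [0.5, 0.85, 0], "rot": [0, 0, -0.02], "grip": 1},
    {"linear": [0.5, 0.85, 0], "rot": [0, 0, -0.02], "grip": 1}
  ]
}}

```text
time: 1.8
ee_pos: [0.3499, -0.3369, 0.2399]
eef_rot: [0.991, 0.132, 0.0, 0.0]
ft_force: [-0.2, -0.5, -0.3]
width: 0.0309
```

>>> {"op": "apply_moves", "data": {
  "commands": [
    {"linear": [0.47, 0.81, -0.05], "rot": [0, 0, -0.023], "grip": 1},
    {"linear": [0.47, 0.81, -0.05], "rot": [0, 0, -0.023], "grip": 1},
    {"linear": [0.47, 0.81, -0.05], "rot": [0, 0, -0.023], "grip": 1},
    {"linear": [0.47, 0.81, -0.05], "rot": [0, 0, -0.023], "grip": 1},
    {"linear": [0.47, 0.81, -0.05], "rot": [0, 0, -0.023], "grip": 1},
    {"linear": [0.47, 0.81, -0.05], "rot": [0, 0, -0.023], "grip": 1},
    {"linear": [0.47, 0.81, -0.05], "rot": [0, 0, -0.023], "grip": 1},
    {"linear": [0.47, 0.81, -0.05], "rot": [0, 0, -0.023], "grip": 1},
    {"linear": [0.47, 0.81, -0.05], "rot": [0, 0, -0.023], "grip": 1}
  ]
}}

```text
time: 2.7
ee_pos: [0.49, -0.0966, 0.2244]
eef_rot: [0.996, 0.093, -0.0, 0.0]
ft_force: [-0.7, -0.1, 0.0]
width: 0.0007
```

```bash
python3 - <<'E'
from h import *
s=r.read_state(); p=np.array(s["ee_pos"]); tip=p-[0,0,.017]; print(s["time"],p)
out=[]
for n in("scene","top"):
    c=r.camera(n); im=c["frame"][...,::-1].copy(); u=proj(c,tip); v=proj(c,[.495,-.0925,.158])
    print(n,u,v,[(np.round(d["location"]),round(d["p"],2)) for d in r.spot_point("red_lever_pad",c)[:2]])
    x,y=int(v[0])-50,int(v[1])-55; k=cv2.resize(im[y:y+110,x:x+100],(400,440),interpolation=cv2.INTER_CUBIC)
    for w,col in((u,(0,255,0)),(v,(0,255,255))): cv2.circle(k,tuple(int(a) for a in (w-[x,y])*4),4,col,1)
    out.append(k)
cv2.imwrite("pics/near.png",np.hstack(out))
E
```

```text
2.7 [ 0.48999135 -0.09660671  0.2244008 ]
scene [228.43516079 194.0384632 ] [225.84714135 214.90067383] [(array([221., 214.]), 0.76), (array([210., 259.]), 0.61)]
top [216.76152346 203.55226402] [217.45724263 203.90077695] []
```

View pics/near.png

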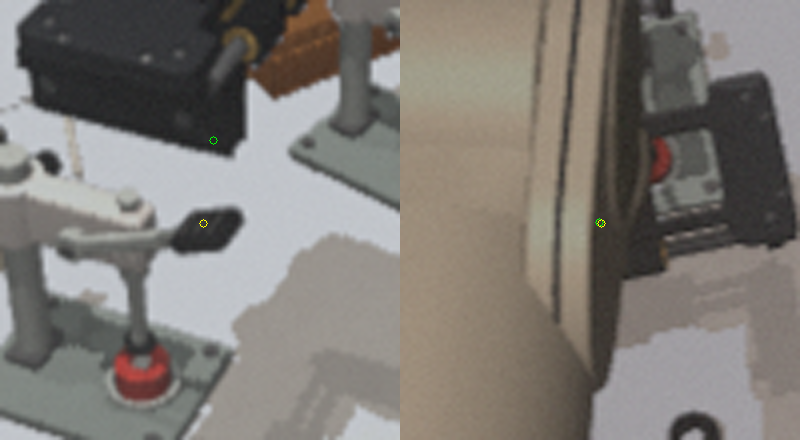

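The pad sits at crop (208,228), 5 px from my estimate. The fingers are hidden behind the gripper body, directly above the pad. Descending along the pad's arc.

>>> {"op": "apply_moves", "data": {
  "commands": [
    {"linear": [0.02, 0, -0.05], "rot": [0, 0, 0], "grip": 1},
    {"linear": [0.02, 0, -0.1], "rot": [0, 0, 0], "grip": 1},
    {"linear": [0.015, 0, -0.13], "rot": [0, 0, 0], "grip": 1},
    {"linear": [0.013, 0, -0.15], "rot": [0, 0, 0], "grip": 1},
    {"linear": [0.008, 0, -0.17], "rot": [0, 0, 0], "grip": 1},
    {"linear": [0.002, 0, -0.19], "rot": [0, 0, 0], "grip": 1},
    {"linear": [-0.002, 0, -0.21], "rot": [0, 0, 0], "grip": 1},
    {"linear": [-0.006, 0, -0.23], "rot": [0, 0, 0], "grip": 1},
    {"linear": [-0.01, 0, -0.25], "rot": [0, 0, 0], "grip": 1},
    {"linear": [-0.01, 0, -0.27], "rot": [0, 0, 0], "grip": 1},
    {"linear": [-0.01, 0, -0.27], "rot": [0, 0, 0], "grip": 1}
  ]
}}

```text
time: 4.0
ee_pos: [0.487, -0.0942, 0.1427]
eef_rot: [0.996, 0.095, -0.001, -0.0]
ft_force: [-0.5, -0.5, -0.1]
width: 0.0003
```

```bash
python3 - <<'E'
from h import *
c=r.camera("scene"); im=c["frame"][...,::-1].copy()
cv2.imwrite("pics/mid.png",cv2.resize(im[150:290,160:290],(520,560),interpolation=cv2.INTER_CUBIC))
print(r.read_state()["ft_force"])
E
```

```text
[-0.87160753 -0.47907582  0.29760154]
```

View pics/mid.png

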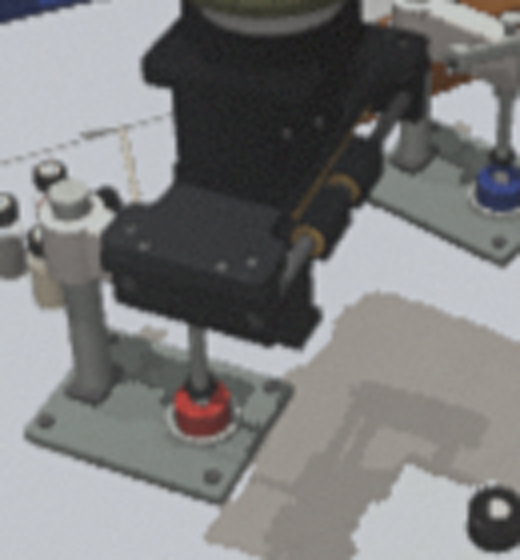

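The foot is already lower on the red sample, which is still in its nest; the blue stand at top right is untouched. Continuing down to the stop.

>>> {"op": "apply_moves", "data": {
  "commands": [
    {"linear": [-0.003, 0, -0.015], "rot": [0, 0, 0], "grip": 1},
    {"linear": [-0.003, 0, -0.03], "rot": [0, 0, 0], "grip": 1},
    {"linear": [-0.003, 0, -0.045], "rot": [0, 0, 0], "grip": 1},
    {"linear": [-0.003, 0, -0.06], "rot": [0, 0, 0], "grip": 1},
    {"linear": [-0.003, 0, -0.07], "rot": [0, 0, 0], "grip": 1},
    {"linear": [-0.003, 0, -0.08], "rot": [0, 0, 0], "grip": 1},
    {"linear": [-0.003, 0, -0.08], "rot": [0, 0, 0], "grip": 1}
  ]
}}

```text
time: 4.75
ee_pos: [0.4863, -0.0943, 0.1191]
eef_rot: [0.996, 0.095, -0.0, -0.0]
ft_force: [-0.5, 0.6, -0.4]
width: 0.0005
```

>>> {"op": "apply_moves", "data": {
  "commands": [
    {"linear": [0, 0, -0.005], "rot": [0, 0, 0], "grip": 1},
    {"linear": [0, 0, -0.01], "rot": [0, 0, 0], "grip": 1},
    {"linear": [0, 0, -0.01], "rot": [0, 0, 0], "grip": 1}
  ]
}}

```text
time: 5.05
ee_pos: [0.4867, -0.0943, 0.1167]
eef_rot: [0.996, 0.095, 0.0, 0.0]
ft_force: [-1.1, 0.4, 2.3]
width: 0.0006
```

>>> {"op": "apply_moves", "data": {
  "commands": [
    {"linear": [0, 0, -0.005], "rot": [0, 0, 0], "grip": 1},
    {"linear": [0, 0, -0.008], "rot": [0, 0, 0], "grip": 1},
    {"linear": [0, 0, -0.008], "rot": [0, 0, 0], "grip": 1}
  ]
}}

```text
time: 5.35
ee_pos: [0.4871, -0.0943, 0.1157]
eef_rot: [0.996, 0.095, 0.0, 0.0]
ft_force: [-6.3, 1.6, 17.6]
width: 0.0003
```

The force rose to 18 N, so the lever is on its stop. Retreating straight up, then aside.

>>> {"op": "apply_moves", "data": {
  "commands": [
    {"linear": [0, 0, 0.03], "rot": [0, 0, 0], "grip": 1},
    {"linear": [0, 0, 0.12], "rot": [0, 0, 0], "grip": 1},
    {"linear": [0, 0, 0.25], "rot": [0, 0, 0], "grip": 1},
    {"linear": [0, 0, 0.4], "rot": [0, 0, 0], "grip": 1},
    {"linear": [0, 0, 0.5], "rot": [0, 0, 0], "grip": 1},
    {"linear": [-0.15, -0.15, 0.5], "rot": [0, 0, 0], "grip": 1},
    {"linear": [-0.25, -0.3, 0.5], "rot": [0, 0, 0], "grip": 1},
    {"linear": [-0.35, -0.45, 0.5], "rot": [0, 0, 0], "grip": 1},
    {"linear": [-0.4, -0.6, 0.5], "rot": [0, 0, 0], "grip": 1},
    {"linear": [-0.4, -0.6, 0.5], "rot": [0, 0, 0], "grip": 1},
    {"linear": [-0.4, -0.6, 0.5], "rot": [0, 0, 0], "grip": 1}
  ]
}}

```text
time: 6.45
ee_pos: [0.3647, -0.277, 0.264]
eef_rot: [0.996, 0.092, -0.0, 0.0]
ft_force: [-0.4, 0.5, -0.2]
width: 0.0004
```

```bash
python3 - <<'E'
from h import *
c=r.camera("scene"); im=c["frame"][...,::-1].copy()
for t in("red_lever_pad","red_mount"):
    print(t,[(np.round(d["location"],1),round(d["p"],2)) for d in r.spot_point(t,c)[:2]])
print("pad if down",proj(c,[.4855,-.0945,.0975]),"pad if 0.74:",proj(c,[.485,-.0946,.111]), "ft",r.read_state()["ft_force"])
cv2.imwrite("pics/end.png",cv2.resize(im[130:280,160:320],(640,600),interpolation=cv2.INTER_CUBIC))
E
```

```text
red_lever_pad [(array([231.2, 234.6]), 0.96)]
red_mount [(array([208. , 254.8]), 0.51)]
pad if down [231.53620416 239.37102431] pad if 0.74: [231.57880278 234.43954651] ft [ 0.44902527  0.25933786 -0.35106836]
```

View pics/end.png

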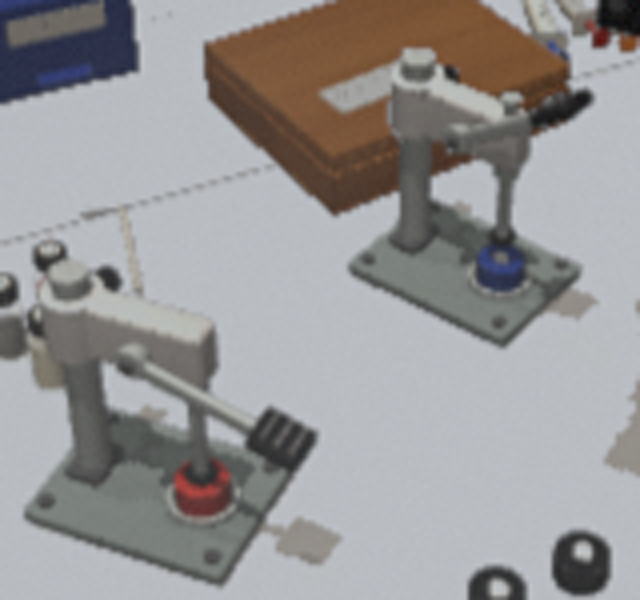

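The end view shows the red lever sloping down, with its pad at crop (283,436), i.e. pixel (230.8,239). That matches the predicted "down" position of (231.5,239.4), but the network's row of 234.6 disagrees. I'll do one cheap cross-check.

```bash
python3 - <<'E'
from h import *
C={}
for i in range(2):
  for n in("scene","top"):
    c=C[n]=r.camera(n)
    print(n,[(t,np.round(d["location"],1),round(d["p"],2)) for t in("red_lever_pad","red_mount") for d in r.spot_point(t,c)[:1]],[np.round(d["bbox"],1) for d in r.search_frame("red_lever_pad",c)[:1]])
c=C["scene"]; im=c["frame"][...,::-1]
k=cv2.resize(im[215:265,185:250],(780,600),interpolation=cv2.INTER_CUBIC)
R=np.array([[np.cos(.193),-np.sin(.193)],[np.sin(.193),np.cos(.193)]])
for q,col in((.9,(0,255,0)),(.74,(0,0,255))):
    a=.6-q; pts=[]
    for s,w in((70,13),(100,13),(100,-13),(70,-13)):
        v=np.array([-s*np.cos(a)+8*np.sin(a),w,115+s*np.sin(a)+8*np.cos(a)])/1e3
        pts.append((proj(c,np.append([.568,-.078]+R@v[:2],v[2]))-[185,215])*12)
    cv2.polylines(k,[np.int32(pts)],True,col,1)
cv2.imwrite("pics/chk.png",k)
E
```

```text
scene [('red_lever_pad', array([229.4, 237. ]), 0.71), ('red_mount', array([209.5, 253.3]), 0.43)] [array([190.1, 217.2,  47.4,  30. ])]
top [('red_lever_pad', array([222.6, 212.3]), 0.5), ('red_mount', array([229.7, 187.4]), 0.43)] [array([212.8, 166.7,  16.1,  48.5])]
scene [('red_lever_pad', array([231.1, 239.2]), 0.8), ('red_mount', array([207.7, 254.1]), 0.49)] [array([190.1, 215.9,  47.2,  32.5])]
top [('red_lever_pad', array([222.9, 211.3]), 0.74), ('red_mount', array([226.1, 188.3]), 0.59)] [array([211. , 171. ,  18.4,  41.3])]
```

View pics/chk.png

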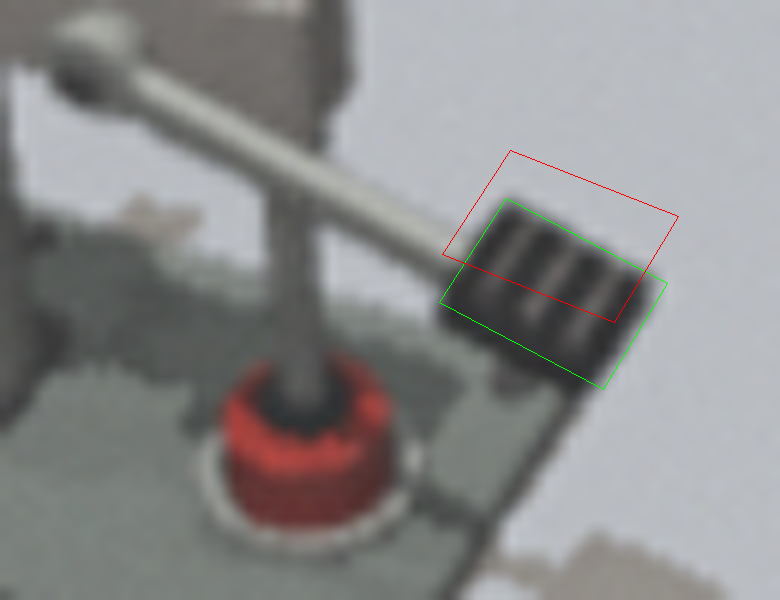

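The green outline (0.9 rad) fits the pad's top face at about (555,290), while the red one (0.74 rad) clearly doesn't. The foot is on the sample, and the sample is in its nest.

```bash
python3 -c "
from bench import r
print(r.read_state()['time']); r.close_job()"
```

```text
7.4
the job is handed in; nothing more can be done
```

I pushed the red stand's lever down to its stop with the closed fingertips, retreated clear of both stands, and handed the job in at 7.4 s.

- **Lever:** the upward force rose to about 18 N at the expected stop height. In the final picture the pad lines up with the outline predicted for 0.9 rad and clearly not with the one for 0.74 rad.
- **Sample and blue stand:** the red sample is still in its nest with the foot on it. The blue lever is still raised, and the robot was touching nothing.
- **Disagreement:** the network's first reading of the pad after the push (row 234.6) pointed to about 0.74 rad. Its two later readings (237.0 and 239.2) moved to the 0.9 rad prediction of 239.4, so I took the first as detector noise.

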